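Stack a ski tuning set in order of use

ROBOT

A 6-joint arm with a two-finger parallel gripper is mounted at the origin on a cart in front of the work surface, level with it; the furniture and walls round the work are solid. World frame = base frame: x ahead of the robot, y to its left, z up, the work surface at z = 0. Lengths are in m, angles in rad, forces in N, time in s.
With the tool pointing down it reaches from about 0.35 to 0.775 m from the base axis. Payload 7.3 kg.
Tool frame: the origin (TCP) lies midway between the tips of the shut fingers; the grasp point (between the pads) lies grasp_offset behind it (grasp_offset is the distance from the TCP to the grasp point, in m); z points along the fingers, y is the line along which they close (so a half turn about z gives the same grasp; the last joint's range is limited). The gripper opens to 92 mm and grips with 3 to 60 N. Pads are 19 mm wide; open, the fingers measure 130 mm over their backs; the gripper's body (75 mm by 190 mm) begins 47 mm behind the grasp point.
Start: joints at [-1.27, 0.342, 1.524, -0, 1.275, -0.146], TCP at [0.227, -0.473, 0.227] pointing down, gripper open.
Joint ranges: [-2.53, 2.53], [-0.77, 2.02], [0.04, 2.7], [-1, 4.14], [0.28, 2.66], [-3.11, 3.11]. Speed limits (rad/s): [2.57, 2.57, 3.14, 3.14, 3.14, 3.14].

INTERFACE

Orientations are given as [roll, pitch, yaw] about the fixed x, y, z axes, in that order (R = Rz(yaw) Ry(pitch) Rx(roll)).
In Python, from cell import * gives the robot as it stands.
- The arm moves only by the tool step_arm, never from a script. Its argument "plan" is a list of rows, each a list of 5 numbers: the closure, from -1 (fully open) to 1 (shut), then the shift along the tool's x, y, z in m, then the turn about the tool's z in rad. In form: [[hand, x, y, z, twist], ...]. A call has 1 to 20 rows; each row is the pose to reach, as a shift and turn from the pose commanded when the call began, along the tool's axes at that moment; what a row does not reach only later rows make up. A row lasts 1/8 s, in which the tool goes at most 62.5 mm and 10.7 degrees, less where a joint would pass 70% of its speed; a pose out of reach is approached as far as the arm can. A call with a gripper value outside its range is refused whole. The fingers move at their own pace and stop on an object; "grip_force" is the grip in N (left out, the last holds). Time passes only in rows, so rows that repeat a pose let the fingers close. It gives the time, the measured TCP pose, the force, the opening and the grip force at its end, in the units of the state.
- observe(): the state, without advancing time (a new reading comes with each control period).
- read_camera(name): name is "scene" or "top"; returns a dict with "img" (400x640x3 uint8, red, green, blue), "range_z" (400x640 float32, m along the optical axis (not along the pixel's ray), 0 where there is no reading), "fx", "fy", "cx", "cy" (pixels), "R" (3x3) and "t" (3): a world point X has camera coordinates R X + t. Camera axes: x right, y down, z forward; pixel columns grow to the right and rows downward; lengths in m; the calibration is good to about 2 mm. A picture is of the moment at which its call begins.
- hand_in(): hands the job in; it is judged then, once.
The state is a dict: "time": time; "qpos": joint angles; "qvel": joint speeds; "joint_efforts": joint torques, N m; "tool_pos": TCP position; "tool_rot": TCP orientation; "contact_force": force on the tool from outside, world axes, zero at the start; "torque": the same for the moment, N m; "opening": finger opening in m; "grip_force": force on a finger pad.
Only numpy, scipy, OpenCV 4.12 (cv2) and the standard library are available. Lean on these libraries where they do the work, as an engineer would, in place of code of your own. Each camera call takes 0.05 s, during which the arm holds its last target. There are 200 camera calls.

TASK

Stack the ski tuning set that lies on the white mats in the blue tray in order of use, last-used at the bottom: first the beech block flat on the tray floor, on it the violet wax, on that the black abrasive block, and the grey stone on top. Centre each piece on the one below with its length running the same way, and let go of each before you fetch the next; leave the yellow wax, the tape roll and the brake clip where they lie.

Things in the scene. Friction and masses are not known exactly. Their poses are not given: they have to be found in the camera images.
- blue_tray: Shallow blue tray with a black floor lining, fixed on the right white bench mat (top at z = 0.006): 78 x 108 mm outside, 70 x 100 mm inside, floor 3 mm and rim 9 mm above the mat, a small thumb tab (to 64 mm from the centre) at each end. Origin: centre of its underside; x across, y along its length, z up.
- red_tray: The same tray in red, fixed; not used. Same origin and axes.
- beech_block: Brown wooden block, 50 x 80 x 35 mm, about 0.2 kg. It lies flat at the start, on one of two white bench mats (their top at z = 0.006), loose. Origin: centre of its underside; x is its width, y its length, z up.
- violet_wax: Violet block of wax, 35 x 75 x 22 mm, about 0.06 kg. It lies flat at the start, on one of two white bench mats (their top at z = 0.006), loose. Origin: centre of its underside; x is its width, y its length, z up.
- black_block: Black rubber abrasive block, 34 x 60 x 22 mm, about 0.06 kg. It lies flat at the start, on one of two white bench mats (their top at z = 0.006), loose. Origin: centre of its underside; x is its width, y its length, z up.
- grey_stone: Plain grey sharpening stone, 25 x 60 x 13 mm, about 0.12 kg. It lies flat at the start, on one of two white bench mats (their top at z = 0.006), loose. Origin: centre of its underside; x is its width, y its length, z up.
- yellow_wax: Yellow block of wax, 34 x 59 x 20 mm, a bystander that lies among the pieces of the set. It lies flat at the start, on one of two white bench mats (their top at z = 0.006), loose. Origin: centre of its underside; x is its width, y its length, z up.
- tape_roll: Roll of black tape lying flat, 62 mm across, 19 mm high, a bystander. Origin: centre of its underside.
- brake_clip: Red U-shaped clip lying flat, 50 x 69 x 10 mm, a bystander. Origin: centre of its underside.
- ski_boot: Blue and yellow ski boot, fixed to a ski that runs along y behind the work (front edge x = 0.57, right tip y = -0.23, top z = 0.13). The boot (x from 0.54, y 0.2 to 0.5) rises to z = 0.42; a pin at (0.55, 0.24) to 0.15; lever clamps at y = 0 and 0.64 (x from 0.57) to 0.34. Keep the arm in front of them: carry things across near x = 0.44. Origin: underside of the boot.

How it is judged:
By the outcome, as a careful person would: the job done as asked, in the order asked, and still so for the second after the job is handed in, with the robot touching nothing.
It also fails if it takes over 128 s, if anything falls off the work surface, if the arm or the gripper's body presses on something with over 40 N, if the wrist force passes 120 N, or if a joint passes its speed limit or range.

## Working session

There is one attempt and no reset: what is moved stays moved. The work goes in short steps, Python scripts to look and compute and a tool call to move; the robot and the scene stay as the last step left them, time stands still between calls to the robot, and variables do not carry over. Pictures are saved under pics/ and viewed, at most 14 in all, crops included, and the job is handed in when it is done.

Besides the shell and the picture viewer there is one more tool, called after "Emit:" as name([rows], argument=value, ...), one row to a line, values as JSON. step_arm: Moves the arm, as the interface text tells. Its arguments: {"type":"object","properties":{"plan":{"type":"array","items":{"type":"array","items":{"type":"number"}}},"grip_force":{"type":"number"}},"required":["plan"]}

```bash
ls; mkdir -p pics
python3 - <<'E'
from cell import *
import cv2
print(observe())
try: print(grasp_offset)
except Exception as e: print(e)
for n in ("top","scene"):
    c=read_camera(n); cv2.imwrite(f"pics/{n}0.png",c["img"][:,:,::-1])
    print(n,c["fx"],c["cx"],c["cy"],c["R"].round(3).tolist(),c["t"].round(3), (-c["R"].T@c["t"]).round(3))
E
```

```text
pics
{'time': 0.0, 'qpos': array([-1.27000582e+00,  3.42748943e-01,  1.52503603e+00,  1.18280127e-05,
        1.27535161e+00, -1.45995213e-01]), 'qvel': array([-0.00036504,  0.00011694,  0.00049686, -0.00142613, -0.00064434,
       -0.00028534]), 'joint_efforts': array([-3.80750702e-03, -4.31262946e+01, -2.44222087e+01,  7.15118204e-02,
        5.60399517e-02, -1.32163213e-04]), 'tool_pos': array([ 0.22674174, -0.47306683,  0.2260247 ]), 'tool_rot': array([-3.14006679e+00, -2.35797024e-04,  4.46782089e-01]), 'contact_force': array([-0.10739589, -0.14968109, -0.33559741]), 'torque': array([-0.04547513,  0.03066102,  0.07581447]), 'grip_force': 0.0, 'opening': 0.09169304003495984}
0.0188
top 383.6950271609636 314.976559463097 194.98753012797084 [[0.001, -1.0, 0.014], [-0.994, -0.002, -0.109], [0.109, -0.014, -0.994]] [0.013 0.533 1.297] [0.389 0.032 1.347]
scene 408.3346229336221 315.9413077358891 200.52831661624194 [[0.386, -0.922, -0.02], [-0.427, -0.159, -0.89], [0.818, 0.352, -0.455]] [-0.197  0.312  0.651] [-0.324 -0.361  0.57 ]
```

View pics/top0.png

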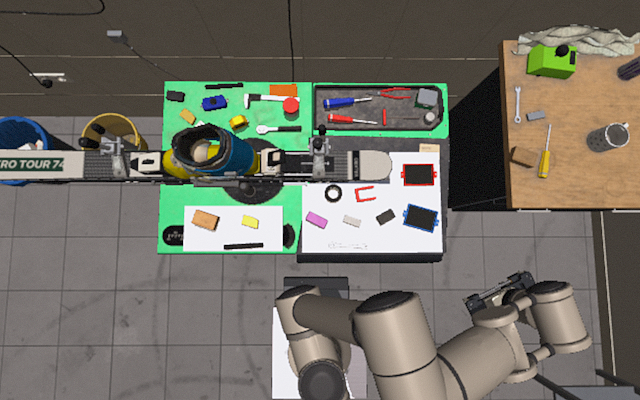

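View pics/scene0.png

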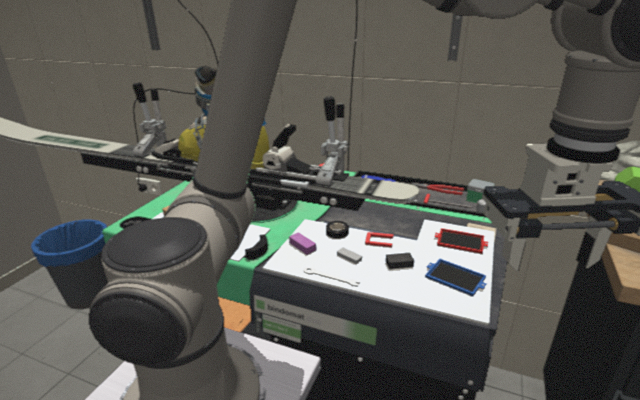

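The top view shows beech (206,220), yellow (250,222), violet (316,219), grey (352,221), black (386,216), and the blue tray (420,216). In the scene view, violet, grey, black and the tray are clear of the arm.

```bash
cat > h.py <<'E'
from cell import *
import numpy as np, cv2
def plane(c,uv,z):
    uv=np.atleast_2d(uv).astype(float)
    d=np.c_[(uv[:,0]-c["cx"])/c["fx"],(uv[:,1]-c["cy"])/c["fy"],np.ones(len(uv))]@c["R"]
    o=-c["R"].T@c["t"]; return o+d*((z-o[2])/d[:,2])[:,None]
def rect(c,seed,maskf,ztop,half=22):
    """seed px; maskf(img float)->mask; top face centre, (w,l), yaw of length axis."""
    u,v=seed; S=8
    x0,y0=u-half,v-half
    im=cv2.resize(c["img"][y0:v+half,x0:u+half],None,fx=S,fy=S,interpolation=cv2.INTER_CUBIC)
    m=maskf(im.astype(int)).astype(np.uint8)
    n,l,s,cen=cv2.connectedComponentsWithStats(m)
    k=1+np.argmax(s[1:,4]); p=np.argwhere(l==k)[:,::-1]
    px=(p+.5)/S-.5+[x0,y0]
    w=plane(c,px,ztop)[:,:2]
    (cx,cy),(a,b),_=r=cv2.minAreaRect((w*1000).astype(np.float32))
    box=cv2.boxPoints(r); e=[box[1]-box[0],box[2]-box[1]]; e=max(e,key=np.linalg.norm)
    yaw=np.arctan2(e[1],e[0])%np.pi
    mean=w.mean(0)
    return (mean*1000).round(1),(round(cx,1),round(cy,1)),(round(min(a,b),1),round(max(a,b),1)),round(float(np.degrees(yaw)),1),px.mean(0).round(1)
dark=lambda t:(lambda i:i.mean(2)<t)
E
python3 - <<'E'
from h import *
c=read_camera("top")
for n,s in dict(beech=(206,220),yellow=(250,222),violet=(316,219),grey=(352,221),black=(386,216),tray=(420,216)).items():
    print(n,c["img"][s[1],s[0]],c["range_z"][s[1],s[0]], ((c["R"].T@(np.array([(s[0]-c["cx"])/c["fx"],(s[1]-c["cy"])/c["fy"],1])*c["range_z"][s[1],s[0]]-c["t"]))).round(3))
print(c["img"][230,335],c["img"][235,270])
sat=lambda i:(i.max(2)-i.min(2)>60)
print("beech",rect(c,(206,220),sat,.041))
print("yellow",rect(c,(250,222),sat,.026))
print("violet",rect(c,(316,219),lambda i:i.max(2)-i.min(2)>50,.028))
print("grey",rect(c,(352,221),lambda i:i.min(2)<220,.019,15))
print("black",rect(c,(386,216),dark(140),.028,16))
print("tray lining",rect(c,(420,216),lambda i:i.max(2)<75,.009))
print("tray",rect(c,(420,216),lambda i:i.min(2)<140,.015))
big=cv2.resize(c["img"][195:245,180:440],None,fx=3,fy=3,interpolation=cv2.INTER_CUBIC)
cv2.imwrite("pics/z1.png",big[:,:,::-1])
E
```

```text
beech [215 159 104] 1.3029312 [0.446 0.384 0.038]
yellow [239 238 114] 1.322247 [0.44  0.238 0.02 ]
violet [221 138 210] 1.3180137 [0.45  0.01  0.028]
grey [213 203 199] 1.3319918 [ 0.444 -0.115  0.015]
black [86 78 76] 1.3196492 [ 0.46  -0.23   0.031]
tray [49 44 41] 1.3451362 [ 0.462 -0.355  0.007]
[240 240 244] [239 239 243]
beech (array([508.5, 387.1]), (508.1, 387.0), (30.8, 148.9), 91.5, array([205.5, 201.4]))
yellow (array([441.6, 237.9]), (441.9, 236.4), (34.1, 58.9), 73.5, array([249.7, 221.4]))
violet (array([459.3,  74.6]), (452.1, 73.5), (28.0, 150.6), 0.4, array([297.3, 216.3]))
grey (array([ 443.5, -112.3]), (443.9, -112.3), (31.4, 62.9), 71.0, array([351.4, 221.1]))
black (array([ 458.4, -227.7]), (458.4, -227.8), (35.1, 63.4), 119.4, array([385.1, 216.7]))
tray lining (array([ 456.5, -354.8]), (456.9, -355.9), (65.9, 96.8), 74.1, array([420.3, 217.6]))
tray (array([ 455.4, -352.9]), (455.3, -353.3), (78.0, 127.7), 74.1, array([420.2, 217.8]))
```

View pics/z1.png

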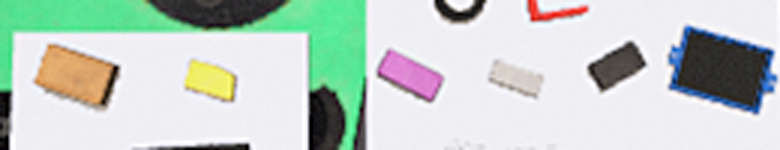

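The crop shows all five blocks cleanly separated on the mats. The beech and violet masks leaked into the surroundings, so I'll redo those.

Run:
```python
from h import *
c=read_camera("top")
print("beech",rect(c,(206,220),lambda i:(i[...,0]-i[...,2]>60)&(i[...,0]>150),.041,17))
print("violet",rect(c,(316,219),lambda i:i[...,0]-i[...,1]>42,.028,14))
print("grey",rect(c,(352,221),lambda i:i.min(2)<215,.019,14))
# nearest obstacle points around boot, by height
Z=c["range_z"]; v,u=np.mgrid[:400,:640]
P=np.stack([(u-c["cx"])/c["fx"]*Z,(v-c["cy"])/c["fy"]*Z,Z],-1)-c["t"]; P=P@c["R"]
k=(P[...,1]>.25)&(P[...,1]<.5)&(P[...,2]>.07)&(P[...,0]>.4)&(P[...,0]<.7)&(Z>0)
for a in np.arange(.07,.42,.05):
    q=P[k&(P[...,2]>=a)&(P[...,2]<a+.05)]
    if len(q): print(a.round(2),q[:,0].min().round(3),q[q[:,0].argmin(),1].round(3))
```

```text
beech (array([447.5, 389.7]), (447.6, 389.6), (49.0, 78.6), 71.8, array([204.1, 219.4]))
violet (array([448. ,   9.4]), (448.0, 9.4), (31.9, 71.6), 62.9, array([316.3, 219.6]))
grey (array([ 443.2, -112.4]), (443.5, -112.2), (30.8, 62.1), 71.3, array([351.4, 221.1]))
0.07 0.536 0.252
0.12 0.54 0.253
0.17 0.557 0.359
0.22 0.558 0.365
0.27 0.546 0.302
0.32 0.546 0.282
0.37 0.567 0.294
```

```bash
cat >> h.py <<'E'
def shift(x,y,z,yaw):
    s=observe(); p=s["tool_pos"]; a=s["tool_rot"][2]
    d=np.array([x,y,z])-p
    t=[np.cos(a)*d[0]+np.sin(a)*d[1],np.sin(a)*d[0]-np.cos(a)*d[1],-d[2]]
    tw=(a-np.radians(yaw)+np.pi)%(2*np.pi)-np.pi
    print([round(float(k),4) for k in t+[tw]], "rows>=",round(float(np.linalg.norm(d)/.0625),1),round(abs(float(tw))/.187,1))
E
python3 - <<'E'
from h import *
shift(.44,-.35,.2,-18.2); shift(.4475,.3897,.15,-18.2)
E
```

```text
[0.2455, -0.019, 0.0263, 0.7644] rows>= 4.0 4.1
[0.5719, -0.6829, 0.0763, 0.7644] rows>= 14.3 4.1
```

Emit:
step_arm([
  [-1,0.246,-0.019,0.026,0.764],
  [-1,0.246,-0.019,0.026,0.764],
  [-1,0.246,-0.019,0.026,0.764],
  [-1,0.246,-0.019,0.026,0.764],
  [-1,0.246,-0.019,0.026,0.764],
  [-1,0.572,-0.683,0.076,0.764],
  [-1,0.572,-0.683,0.076,0.764],
  [-1,0.572,-0.683,0.076,0.764],
  [-1,0.572,-0.683,0.076,0.764],
  [-1,0.572,-0.683,0.076,0.764],
  [-1,0.572,-0.683,0.076,0.764],
  [-1,0.572,-0.683,0.076,0.764],
  [-1,0.572,-0.683,0.076,0.764],
  [-1,0.572,-0.683,0.076,0.764],
  [-1,0.572,-0.683,0.076,0.764],
  [-1,0.572,-0.683,0.076,0.764],
  [-1,0.572,-0.683,0.076,0.764],
  [-1,0.572,-0.683,0.076,0.764],
  [-1,0.572,-0.683,0.076,0.764],
  [-1,0.572,-0.683,0.076,0.764],
], grip_force=25)

```text
time: 2.7
tool_pos: [0.4479, 0.3884, 0.1508]
tool_rot: [3.141, -0.0, -0.319]
contact_force: [0.3, -0.4, 0.4]
opening: 0.0921
grip_force: 0.0
```

Run:
```python
from h import *
s=observe(); print(s["time"],s["tool_pos"],s["tool_rot"],s["qpos"].round(2))
shift(.4475,.3897,.020,-18.2)
for n in ("top","scene"):
    c=read_camera(n)
    im=c["img"][130:260,130:330] if n=="top" else c["img"][100:330,0:400]
    cv2.imwrite(f"pics/{n}1.png",cv2.resize(im,None,fx=2 if n=="scene" else 4,fy=2 if n=="scene" else 4)[:,:,::-1])
```

```text
2.7 [0.44788533 0.38842509 0.15083298] [ 3.14116992e+00 -5.81165477e-05 -3.18661358e-01] [ 0.59  0.53  1.44 -0.    1.17  2.47]
[-0.0008, -0.0011, 0.1308, -0.001] rows>= 2.1 0.0
```

View pics/top1.png

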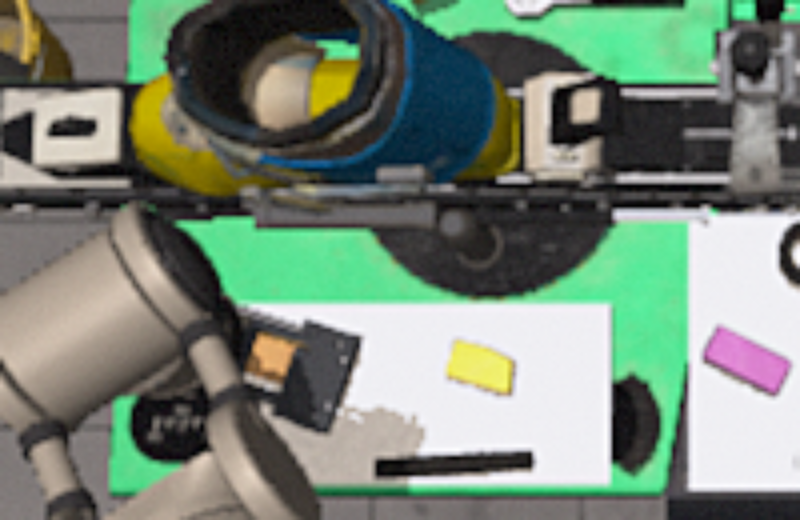

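The gripper body sits over the beech (270,360 in the crop), in line with it and clear of the boot, so I'll go down, grip and lift.

Emit:
step_arm([
  [-1,-0.001,-0.001,0.05,0],
  [-1,-0.001,-0.001,0.09,0],
  [-1,-0.001,-0.001,0.115,0],
  [-1,-0.001,-0.001,0.125,0],
  [-1,-0.001,-0.001,0.134,0],
  [-1,-0.001,-0.001,0.134,0],
  [1,-0.001,-0.001,0.134,0],
  [1,-0.001,-0.001,0.134,0],
  [1,-0.001,-0.001,0.134,0],
  [1,-0.001,-0.001,0.134,0],
  [1,-0.001,-0.001,0.134,0],
  [1,-0.001,-0.001,0.134,0],
], grip_force=25)

```text
time: 4.3
tool_pos: [0.4474, 0.3912, 0.0175]
tool_rot: [-3.141, -0.001, -0.317]
contact_force: [-1.5, -1.2, 5.0]
opening: 0.0798
grip_force: 25.0
```

Run:
```python
from h import *
shift(.44,0.02,.14,-15.9);shift(.456,-.3545,.10,-15.9)
```

```text
[0.1087, 0.355, -0.1225, -0.0396] rows>= 6.3 0.2
[0.2407, 0.7058, -0.0825, -0.0396] rows>= 12.0 0.2
```

Emit:
step_arm([
  [1,0,0,-0.02,0],
  [1,0,0,-0.06,0],
  [1,0,0,-0.11,0],
  [1,0,0.02,-0.122,0],
  [1,0.11,0.355,-0.122,-0.02],
  [1,0.11,0.355,-0.122,-0.02],
  [1,0.11,0.355,-0.122,-0.02],
  [1,0.11,0.355,-0.122,-0.02],
  [1,0.11,0.355,-0.122,-0.02],
  [1,0.11,0.355,-0.122,-0.02],
  [1,0.241,0.706,-0.082,-0.04],
  [1,0.241,0.706,-0.082,-0.04],
  [1,0.241,0.706,-0.082,-0.04],
  [1,0.241,0.706,-0.082,-0.04],
  [1,0.241,0.706,-0.082,-0.04],
  [1,0.241,0.706,-0.082,-0.04],
  [1,0.241,0.706,-0.082,-0.04],
  [1,0.241,0.706,-0.082,-0.04],
  [1,0.241,0.706,-0.082,-0.04],
], grip_force=25)

```text
time: 6.68
tool_pos: [0.4558, -0.3535, 0.0988]
tool_rot: [-3.141, 0.001, -0.276]
contact_force: [0.1, -0.1, -1.7]
opening: 0.0799
grip_force: 25.0
```

Run:
```python
from h import *
shift(.456,-.3545,.0205,-15.9)
c=read_camera("scene"); cv2.imwrite("pics/s2.png",cv2.resize(c["img"][150:330,340:560],None,fx=3,fy=3)[:,:,::-1])
```

```text
[0.0004, 0.0009, 0.0783, 0.0018] rows>= 1.3 0.0
```

View pics/s2.png

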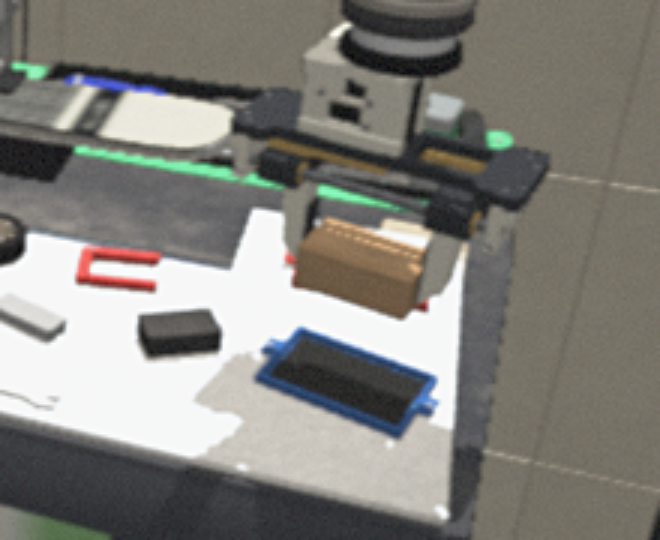

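The beech hangs level between the fingers (360,265 in the crop), in line with and above the blue tray (345,380). Lowering it.

Emit:
step_arm([
  [1,0,0.001,0.035,0.002],
  [1,0,0.001,0.06,0.002],
  [1,0,0.001,0.07,0.002],
  [1,0,0.001,0.075,0.002],
  [1,0,0.001,0.078,0.002],
  [1,0,0.001,0.0785,0.002],
  [1,0,0.001,0.0785,0.002],
])

```text
time: 7.6
tool_pos: [0.4557, -0.3563, 0.0208]
tool_rot: [3.141, -0.001, -0.279]
contact_force: [-0.2, 0.4, -2.2]
opening: 0.0797
grip_force: 25.0
```

Emit:
step_arm([
  [1,0,0,0.0005,0],
  [1,0,0,0.001,0],
  [1,0,0,0.001,0],
])

```text
time: 7.98
tool_pos: [0.4557, -0.3563, 0.0206]
tool_rot: [3.141, -0.001, -0.279]
contact_force: [-2.4, 1.9, 8.4]
opening: 0.0793
grip_force: 25.0
```

Emit:
step_arm([
  [0.6,0,0,0,0],
  [-0.8,0,0,0,0],
  [-1,0,0,0,0],
  [-1,0,0,0,0],
  [-1,0,0,-0.03,0],
  [-1,0,0,-0.08,0],
  [-1,0,0,-0.12,0],
  [-1,-0.108,-0.349,-0.12,-1.377],
  [-1,-0.108,-0.349,-0.12,-1.377],
  [-1,-0.108,-0.349,-0.12,-1.377],
  [-1,-0.108,-0.349,-0.12,-1.377],
  [-1,-0.108,-0.349,-0.12,-1.377],
  [-1,-0.108,-0.349,-0.12,-1.377],
  [-1,-0.108,-0.349,-0.12,-1.377],
  [-1,-0.108,-0.349,-0.12,-1.377],
  [-1,-0.108,-0.349,-0.12,-1.377],
  [-1,-0.108,-0.349,-0.12,-1.377],
])

```text
time: 10.1
tool_pos: [0.4478, 0.0091, 0.1392]
tool_rot: [3.142, 0.0, 1.096]
contact_force: [0.3, 0.6, -0.7]
opening: 0.0918
grip_force: 0.0
```

Run:
```python
from h import *
c=read_camera("top"); 
print("beech",rect(c,(418,217),lambda i:(i[...,0]-i[...,2]>50)&(i[...,0]>120),.044,20))
im=cv2.resize(c["img"][185:250,290:450],None,fx=4,fy=4)
cv2.imwrite("pics/t3.png",im[:,:,::-1])
s=observe();print(s["tool_pos"],s["tool_rot"]);shift(.448,.0094,.010,62.9)
```

```text
beech (array([ 457. , -354.8]), (457.2, -354.9), (51.3, 79.8), 74.0, array([423.2, 216.9]))
[0.44783419 0.00901291 0.13918129] [-3.14159218e+00  7.06214198e-05  1.09621567e+00]
[0.0004, -0.0, 0.1292, -0.0016] rows>= 2.1 0.0
```

View pics/t3.png

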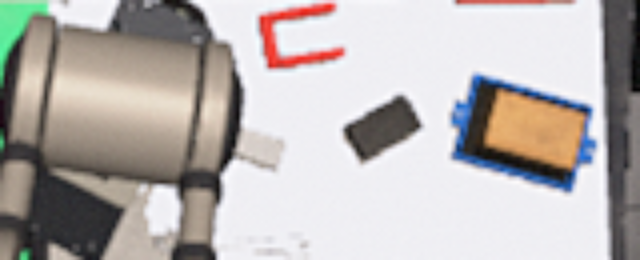

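The beech lies in the tray at (457,-355) mm, yaw 74°, square to it (crop 535,130). Now the violet.

Emit:
step_arm([
  [-0.4,0,0,0.05,0],
  [-0.4,0,0,0.09,0],
  [-0.4,0,0,0.11,0],
  [-0.4,0,0,0.122,0],
  [-0.4,0,0,0.129,0],
  [-0.4,0,0,0.129,0],
  [1,0,0,0.129,0],
  [1,0,0,0.129,0],
  [1,0,0,0.129,0],
  [1,0,0,0.129,0],
  [1,0,0,0.129,0],
  [1,0,0,0.129,0],
], grip_force=15)

```text
time: 11.65
tool_pos: [0.448, 0.0092, 0.0104]
tool_rot: [3.141, -0.0, 1.098]
contact_force: [-0.9, -0.9, 5.8]
opening: 0.0347
grip_force: 15.0
```

Run:
```python
from h import *
shift(.4571,-.3549,.14,74.0)
```

```text
[-0.32, 0.174, -0.1296, -0.1938] rows>= 6.2 1.0
```

Emit:
step_arm([
  [1,0,0,-0.02,0],
  [1,0,0,-0.07,0],
  [1,0,0,-0.12,0],
  [1,-0.32,0.174,-0.13,-0.194],
  [1,-0.32,0.174,-0.13,-0.194],
  [1,-0.32,0.174,-0.13,-0.194],
  [1,-0.32,0.174,-0.13,-0.194],
  [1,-0.32,0.174,-0.13,-0.194],
  [1,-0.32,0.174,-0.13,-0.194],
  [1,-0.32,0.174,-0.13,-0.194],
  [1,-0.32,0.174,-0.09,-0.194],
  [1,-0.32,0.174,-0.07,-0.194],
  [1,-0.32,0.174,-0.07,-0.194],
])

```text
time: 13.28
tool_pos: [0.456, -0.353, 0.0784]
tool_rot: [-3.137, -0.002, 1.292]
contact_force: [0.2, -0.4, -0.9]
opening: 0.0346
grip_force: 15.0
```

Run:
```python
from h import *
s=observe();print(s["tool_pos"],s["tool_rot"],s["opening"])
shift(.4571,-.3549,.0486,74.0)
c=read_camera("scene"); cv2.imwrite("pics/s4.png",cv2.resize(c["img"][180:310,400:540],None,fx=4,fy=4)[:,:,::-1])
```

```text
[ 0.45598202 -0.352954    0.07838758] [-3.13740345e+00 -2.46357298e-03  1.29239560e+00] 0.03457934457934157
[-0.0016, 0.0016, 0.0298, 0.0009] rows>= 0.5 0.0
```

View pics/s4.png

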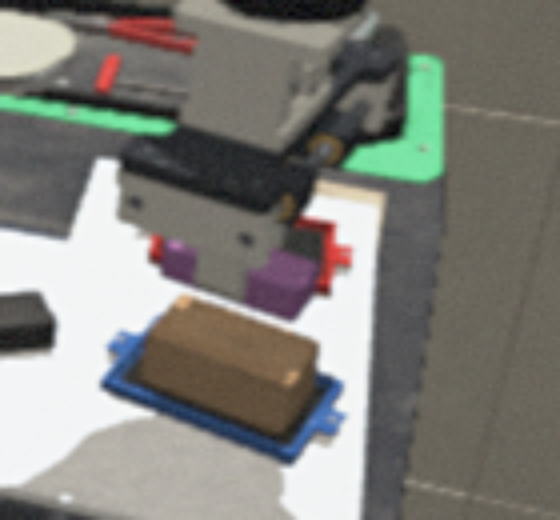

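The violet is held over the beech (240,275 in the crop), in line with it. I'll let the arm settle before correcting.

Emit:
step_arm([
  [1,0,0,0.01,0],
  [1,0,0,0.01,0],
  [1,0,0,0.01,0],
  [1,0,0,0.01,0],
])

```text
time: 13.82
tool_pos: [0.4571, -0.3551, 0.0706]
tool_rot: [3.141, 0.0, 1.292]
contact_force: [1.0, -0.2, -0.1]
opening: 0.0344
grip_force: 15.0
```

Run:
```python
from h import *
shift(.4571,-.3549,.0486,74.0)
```

```text
[0.0002, -0.0, 0.022, 0.0002] rows>= 0.4 0.0
```

Emit:
step_arm([
  [1,0,0,0.012,0],
  [1,0,0,0.018,0],
  [1,0,0,0.021,0],
  [1,0,0,0.022,0],
  [1,0,0,0.022,0],
  [1,0,0,0.022,0],
])

```text
time: 14.58
tool_pos: [0.4569, -0.3549, 0.0484]
tool_rot: [-3.141, 0.0, 1.292]
contact_force: [-1.1, 1.4, 4.2]
opening: 0.0344
grip_force: 15.0
```

Emit:
step_arm([
  [0,0,0,0,0],
  [-0.3,0,0,0,0],
  [-0.3,0,0,0,0],
  [-0.3,0,0,0,0],
  [-0.4,0,0,-0.02,0],
  [-0.4,0,0,-0.06,0],
  [-0.4,0,0,-0.1,0],
  [-0.4,0.1225,-0.0335,-0.1,-0.792],
  [-0.4,0.1225,-0.0335,-0.1,-0.792],
  [-0.4,0.1225,-0.0335,-0.1,-0.792],
  [-0.4,0.1225,-0.0335,-0.1,-0.792],
  [-0.4,0.1225,-0.0335,-0.1,-0.792],
  [-0.4,0.1225,-0.0335,-0.1,-0.792],
  [-0.4,0.1225,-0.0335,-0.1,-0.792],
  [-0.4,0.1225,-0.0335,-0.1,-0.792],
])

```text
time: 16.45
tool_pos: [0.4584, -0.228, 0.1482]
tool_rot: [-3.142, 0.0, 2.083]
contact_force: [-0.2, 0.2, 0.2]
opening: 0.0642
grip_force: 0.0
```

Run:
```python
from h import *
c=read_camera("top"); 
print("beech",rect(c,(424,217),lambda i:(i[...,0]-i[...,2]>50)&(i[...,0]>120)|(i[...,0]-i[...,1]>42),.044,18))
print("violet",rect(c,(425,217),lambda i:(i[...,0]-i[...,1]>30)&(i[...,2]-i[...,1]>30),.066,18))
cv2.imwrite("pics/t5.png",cv2.resize(c["img"][185:250,340:450],None,fx=5,fy=5)[:,:,::-1])
s=observe();print(s["tool_pos"],s["tool_rot"]);shift(.4584,-.2278,.010,119.4)
```

```text
Traceback (most recent call last):
  File "h.py", line 14, in rect
    k=1+np.argmax(s[1:,4]); p=np.argwhere(l==k)[:,::-1]
        ~~~~~~~~~^^^^^^^^^
ValueError: attempt to get argmax of an empty sequence
```

The arm hides the stack from above here. I'll check it once the black block is lifted.

Emit:
step_arm([
  [-0.4,0,0,0.05,0],
  [-0.4,0,0,0.1,0],
  [-0.4,0,0,0.12,0],
  [-0.4,0,0,0.132,0],
  [-0.4,0,0,0.138,0],
  [-0.4,0,0,0.138,0],
  [1,0,0,0.138,0],
  [1,0,0,0.138,0],
  [1,0,0,0.138,0],
  [1,0,0,0.138,0],
  [1,0,0,0.138,0],
], grip_force=15)

```text
time: 17.88
tool_pos: [0.4586, -0.228, 0.0105]
tool_rot: [3.141, 0.0, 2.084]
contact_force: [-0.7, 0.9, 3.3]
opening: 0.0342
grip_force: 15.0
```

Run:
```python
from h import *
shift(.44,-.10,.15,119.4)
```

```text
[0.1206, 0.0466, -0.1395, -0.0001] rows>= 3.0 0.0
```

Lifting, and moving aside to check the stack.

Emit:
step_arm([
  [1,0,0,-0.02,0],
  [1,0,0,-0.07,0],
  [1,0,0,-0.12,0],
  [1,0.121,0.047,-0.14,0],
  [1,0.121,0.047,-0.14,0],
  [1,0.121,0.047,-0.14,0],
  [1,0.121,0.047,-0.14,0],
  [1,0.121,0.047,-0.14,0],
  [1,0.121,0.047,-0.14,0],
])

```text
time: 19.0
tool_pos: [0.4401, -0.1005, 0.1498]
tool_rot: [-3.141, -0.0, 2.082]
contact_force: [-0.2, 0.2, -0.9]
opening: 0.0336
grip_force: 15.0
```

Run:
```python
from h import *
c=read_camera("top"); cv2.imwrite("pics/t6.png",cv2.resize(c["img"][185:250,340:450],None,fx=5,fy=5)[:,:,::-1])
try: 
  print("violet",rect(c,(425,217),lambda i:(i[...,0]-i[...,1]>42),.066,14))
except Exception as e: print(e)
shift(.4571,-.3549,.10,74.0)
```

```text
violet (array([ 460.5, -353.1]), (461.0, -351.2), (38.9, 79.9), 74.1, array([424.6, 215.5]))
[-0.2303, -0.1098, 0.0499, 0.7907] rows>= 4.2 4.2
```

View pics/t6.png

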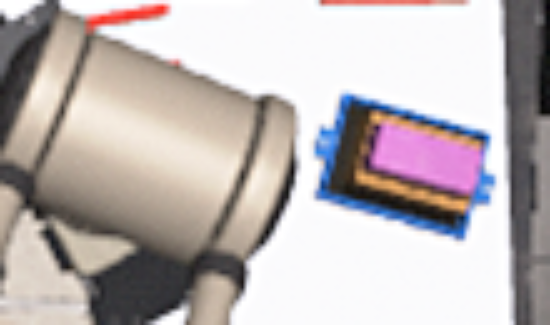

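Violet lies on the beech (crop 425,160), but the mask took in some wood. I'll re-measure with a stricter one.

Run:
```python
from h import *
c=read_camera("top")
b=lambda i:((i[...,2]-i[...,1]>30)&(i[...,0]-i[...,1]>30))
print("violet",rect(c,(425,217),b,.066,14))
print("wood+violet",rect(c,(424,217),lambda i:(i[...,0]-i[...,1]>30)&(i[...,0]>110),.044,18))
print("grey",rect(c,(352,221),lambda i:i.min(2)<215,.019,14)) if 0 else 0
```

```text
violet (array([ 457.4, -353.1]), (457.5, -353.0), (34.5, 74.7), 75.6, array([424.6, 216.4]))
wood+violet (array([ 457.3, -356.8]), (456.6, -355.4), (52.6, 83.1), 74.4, array([423.8, 216.8]))
```

Emit:
step_arm([
  [1,-0.2296,-0.1094,0.05,0.791],
  [1,-0.2296,-0.1094,0.05,0.791],
  [1,-0.2296,-0.1094,0.05,0.791],
  [1,-0.2296,-0.1094,0.05,0.791],
  [1,-0.2296,-0.1094,0.05,0.791],
  [1,-0.2296,-0.1094,0.05,0.791],
  [1,-0.2296,-0.1094,0.05,0.791],
  [1,-0.2296,-0.1094,0.06,0.791],
  [1,-0.2296,-0.1094,0.06,0.791],
  [1,-0.2296,-0.1094,0.06,0.791],
])

```text
time: 20.35
tool_pos: [0.4575, -0.3527, 0.0903]
tool_rot: [-3.142, 0.0, 1.294]
contact_force: [-0.3, 0.2, -0.3]
opening: 0.0337
grip_force: 15.0
```

Run:
```python
from h import *
shift(.4572,-.3541,.0705,74.3)
```

```text
[-0.0014, 0.0, 0.0198, -0.0032] rows>= 0.3 0.0
```

Emit:
step_arm([
  [1,-0.0008,0,0.01,-0.003],
  [1,-0.0008,0,0.016,-0.003],
  [1,-0.0008,0,0.019,-0.003],
  [1,-0.0008,0,0.02,-0.003],
  [1,-0.0008,0,0.02,-0.003],
  [1,-0.0008,0,0.02,-0.003],
])

```text
time: 21.1
tool_pos: [0.4572, -0.3539, 0.0705]
tool_rot: [3.142, 0.0, 1.296]
contact_force: [-2.0, 1.2, 2.9]
opening: 0.0342
grip_force: 15.0
```

Emit:
step_arm([
  [0,0,0,0,0],
  [-0.2,0,0,0,0],
  [-0.3,0,0,0,0],
  [-0.3,0,0,0,0],
  [-0.3,0,0,-0.02,0],
  [-0.4,0,0,-0.05,0],
  [-0.4,0,0,-0.08,0],
  [-0.4,0.2288,-0.0789,-0.08,0.053],
  [-0.4,0.2288,-0.0789,-0.08,0.053],
  [-0.4,0.2288,-0.0789,-0.08,0.053],
  [-0.4,0.2288,-0.0789,-0.08,0.053],
  [-0.4,0.2288,-0.0789,-0.08,0.053],
  [-0.4,0.2288,-0.0789,-0.08,0.053],
  [-0.4,0.2288,-0.0789,-0.08,0.053],
  [-0.4,0.2288,-0.0789,-0.08,0.053],
])

```text
time: 22.98
tool_pos: [0.4434, -0.1133, 0.1501]
tool_rot: [-3.142, 0.0, 1.241]
contact_force: [-0.2, -0.7, -0.5]
opening: 0.0641
grip_force: 0.0
```

Run:
```python
from h import *
c=read_camera("top"); cv2.imwrite("pics/t7.png",cv2.resize(c["img"][190:245,380:450],None,fx=8,fy=8)[:,:,::-1])
print(c["img"][216,426])
print("black",rect(c,(427,216),lambda i:(i.max(2)<105)&(i.min(2)>62),.088,12))
b=lambda i:((i[...,2]-i[...,1]>30)&(i[...,0]-i[...,1]>30))
shift(.4434,-.1123,.0085,71.2)
```

```text
[92 89 82]
black (array([ 458.3, -354.5]), (458.9, -355.7), (34.4, 56.9), 72.8, array([427. , 215.8]))
[0.0008, -0.0003, 0.1416, -0.0014] rows>= 2.3 0.0
```

View pics/t7.png

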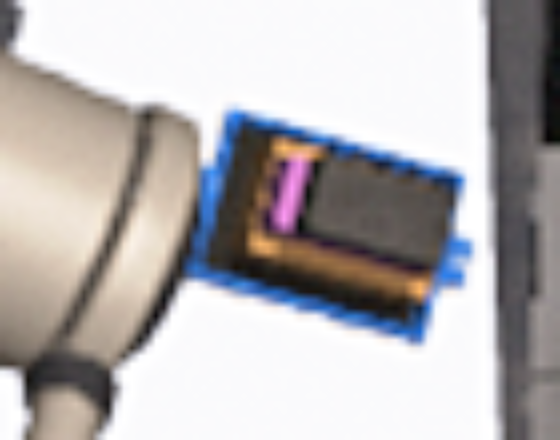

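Black sits squarely on violet on beech (crop 385,205). Fetching the grey stone.

Emit:
step_arm([
  [-0.4,0.0005,0,0.05,0],
  [-0.4,0.0005,0,0.1,0],
  [-0.4,0.0005,0,0.125,0],
  [-0.4,0.0005,0,0.136,0],
  [-0.4,0.0005,0,0.1415,0],
  [-0.4,0.0005,0,0.1415,0],
  [1,0.0005,0,0.1415,0],
  [1,0.0005,0,0.1415,0],
  [1,0.0005,0,0.1415,0],
  [1,0.0005,0,0.1415,0],
  [1,0.0005,0,0.1415,0],
  [1,0.0005,0,0.1415,0],
], grip_force=20)

```text
time: 24.52
tool_pos: [0.4437, -0.1119, 0.0088]
tool_rot: [3.141, 0.0, 1.243]
contact_force: [-0.1, 0.2, 1.9]
opening: 0.0245
grip_force: 20.0
```

Run:
```python
from h import *
shift(.4575,-.3541,.13,74.2)
```

```text
[-0.2249, 0.0911, -0.1212, -0.0522] rows>= 4.3 0.3
```

Emit:
step_arm([
  [1,0,0,-0.02,0],
  [1,0,0,-0.07,0],
  [1,0,0,-0.13,0],
  [1,0,0,-0.141,0],
  [1,-0.225,0.091,-0.141,-0.052],
  [1,-0.225,0.091,-0.141,-0.052],
  [1,-0.225,0.091,-0.141,-0.052],
  [1,-0.225,0.091,-0.141,-0.052],
  [1,-0.225,0.091,-0.141,-0.052],
  [1,-0.225,0.091,-0.141,-0.052],
  [1,-0.225,0.091,-0.121,-0.052],
  [1,-0.225,0.091,-0.101,-0.052],
  [1,-0.225,0.091,-0.101,-0.052],
  [1,-0.225,0.091,-0.101,-0.052],
])

```text
time: 26.28
tool_pos: [0.4576, -0.3535, 0.1104]
tool_rot: [3.141, 0.0, 1.296]
contact_force: [-0.7, 0.3, 0.1]
opening: 0.0249
grip_force: 20.0
```

Run:
```python
from h import *
shift(.4575,-.3541,.0908,74.2)
c=read_camera("scene"); cv2.imwrite("pics/s8.png",cv2.resize(c["img"][170:310,400:540],None,fx=4,fy=4)[:,:,::-1])
```

```text
[-0.0006, 0.0, 0.0196, 0.0008] rows>= 0.3 0.0
```

View pics/s8.png

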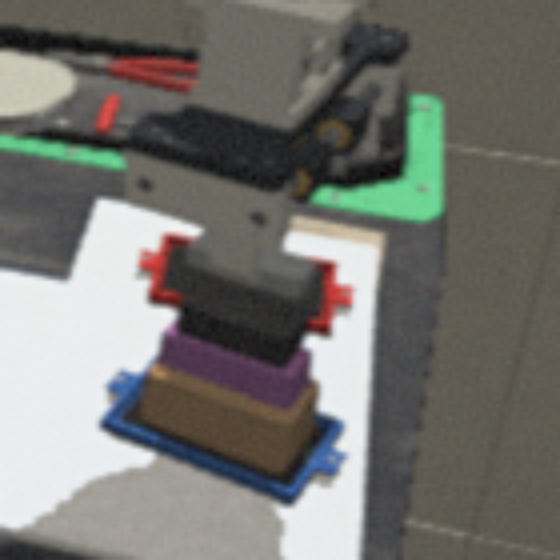

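The stack is upright (crop 235,370), and the grey stone is held just above the black block (240,260). Lowering it.

Emit:
step_arm([
  [1,-0.0004,0,0.01,0],
  [1,-0.0004,0,0.016,0],
  [1,-0.0004,0,0.0185,0],
  [1,-0.0004,0,0.0195,0],
  [1,-0.0004,0,0.0195,0],
  [1,-0.0004,0,0.0195,0],
])

```text
time: 27.08
tool_pos: [0.4571, -0.3545, 0.0908]
tool_rot: [3.141, 0.0, 1.295]
contact_force: [-1.6, 2.2, 5.7]
opening: 0.0251
grip_force: 20.0
```

Emit:
step_arm([
  [0.2,0,0,0,0],
  [-0.1,0,0,0,0],
  [-0.3,0,0,0,0],
  [-0.3,0,0,0,0],
  [-0.3,0,0,-0.02,0],
  [-0.3,0,0,-0.05,0],
  [-0.3,0,0,-0.09,0],
  [-0.3,0.3,-0.08,-0.09,0],
  [-0.3,0.3,-0.08,-0.09,0],
  [-0.3,0.3,-0.08,-0.09,0],
  [-0.3,0.3,-0.08,-0.09,0],
  [-0.3,0.3,-0.08,-0.09,0],
  [-0.3,0.3,-0.08,-0.09,0],
  [-0.3,0.3,-0.08,-0.09,0],
  [-0.3,0.3,-0.08,-0.09,0],
])

```text
time: 28.95
tool_pos: [0.462, -0.0454, 0.1802]
tool_rot: [3.141, 0.0, 1.293]
contact_force: [1.1, -0.5, 0.3]
opening: 0.0592
grip_force: 0.0
```

Run:
```python
from h import *
c=read_camera("top"); d=read_camera("scene")
A=cv2.resize(c["img"][190:245,380:450],(560,440)); B=cv2.resize(d["img"][200:310,400:540],(560,440))
cv2.imwrite("pics/f9.png",cv2.resize(np.vstack([A,B]),(381,600))[:,:,::-1])
print("grey",rect(c,(428,216),lambda i:i.min(2)>125,.101,11))
print(c["range_z"][214:219,427:430].min(), (-c["R"].T@c["t"])[2])
```

```text
grey (array([ 466.9, -360.2]), (458.7, -353.3), (71.4, 72.0), 90.1, array([429.9, 213. ]))
1.2478541 1.3473227336966676
```

View pics/f9.png

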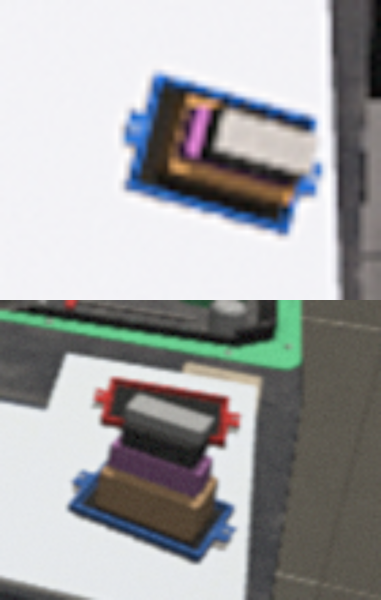

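The stack stands square and in order in the blue tray (top half 255,140; lower half 155,470), with the gripper clear of it. Handing in.

```bash
python3 -c "
from cell import *
print(hand_in())"
```

```text
the job is handed in; nothing more can be done
None
```

The ski tuning set is stacked in the blue tray (beech, violet, black, then grey on top), centred to within about 2 mm by camera and arm readings; I handed it in after about 29 s and didn't touch the other items.

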